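# Shim the dropped side of the tilting board and hold the wedge

## Task

The little tilting board on the riser carries a paint jar and a paper cup, and the heavier one has pulled its side down onto the rubber rest. Grip the wooden wedge by its post and push it, flat on the riser, from the robot's side under the steel nose on the dropped side until that side just lifts a few millimetres off its rest but stays lower than the other, and finish holding the wedge there. Move the board only with the wedge, keep the jar and cup standing on it, and leave the other things where they are.

Things in the scene. Friction and masses are not known exactly. Their poses are not given: they have to be found in the camera images.
- riser: Fixed light wood desk riser, 280 (x) x 495 (y) mm; its flat top, the work surface, is at z = 0.090. All listed things stand on it. (In the room: an upright lamp stand 20 mm thick, 0.65 m tall, at about x = 0.20, y = 0.38, to be passed with the arm drawn in.)
- base: Fixed dark steel base, 45 x 190 x 8 mm. Origin: centre of the board's pivot line, on the riser top; +x points from the wedge side (robot) to the back, y along the board to the left. The pivot is a rod along its x axis, 20 mm up. Two rubber rests at y = +-80 mm. The base's front is at x = -10 mm, so 62 mm of bare riser lie behind each nose.
- board (a joint): Tilt of the plywood board (73 x 185 x 10 mm), rad; moves freely, lies down on one rest at the start. -0.10: left (+y) side down on its rest; +0.10: right (-y) side down; 0: level. The dropped nose presses with about 2 to 3 N. Lift of the dropped nose = 80 mm x (0.10 - |value|).
- nose_left (a point): Lowest point of the left steel nose: a 22 mm round bar, 8 mm thick, across the underside of a flat aluminium arm (26 mm wide) that reaches 15 mm further to the front. In the base's frame at x = -72, y = +80, z = 16 mm with the board level; 8 mm over the riser when dropped, 24 mm when raised. Arm top about 14 mm above this point.
- nose_right (a point): The same on the right arm: in the base's frame at x = -72, y = -80, z = 16 mm with the board level; 8 mm over the riser when dropped, 24 mm when raised.
- wedge: Loose wooden wedge, 0.12 kg, 36 mm wide. Origin: underside, below the post's centre; +x points to the thin tip at x = +84 mm. Ramp from x = 14 (17 mm high) to x = 84 mm (3 mm high), slope 0.2. Heel x = -14 to 14 mm, 17 mm high; on it the grip post, 22 x 22 mm, from z = 17 to z = 55 mm. With the tip about 25 mm behind the nose it touches a dropped nose; each 5 mm further lift it 1 mm.
- jar: Round white and pink paint jar with lid, 54 mm wide, 62 mm tall, about 0.35 kg, standing loose on one end of the board. Origin: centre of the underside.
- pot: White paper cup, 51 mm wide, 52 mm tall, 0.05 kg, standing loose on the other end of the board. Origin: centre of the underside.
- brush: Bystander: paint brush with dark handle lying flat along the riser's right edge, 220 mm long, 15 mm thick. Origin: its middle, underside.
- cup: Bystander: stacked white paper cups, 48 mm wide, 56 mm tall. Origin: centre of the underside.
- marker: Bystander: white paint marker with a black cap, lying flat, 140 mm long, 17 mm thick. Origin: its middle, underside.

How it is judged:
By the outcome, as a careful person would: the job done as asked, in the order asked, and still so for the second after the job is handed in, while the arm keeps its last pose, push and grip.
It also fails if it takes over 46 s, if anything falls off the work surface, if the arm or the gripper's body presses on something with over 40 N, if the wrist force passes 120 N, or if a joint passes its speed limit or range.

## Robot

A 7-joint arm with a two-finger parallel gripper is mounted at the origin on a cart in front of the work surface, level with it; the furniture and walls round the work are solid. World frame = base frame: x ahead of the robot, y to its left, z up, the work surface at z = 0. Lengths are in m, angles in rad, forces in N, time in s.
With the tool pointing down it reaches from about 0.4 to 0.875 m from the base axis. Payload 6.5 kg.
Tool frame: the origin (TCP) lies on the centre line of the jaws, within the pads' length; the fingertips stand 8 mm ahead of it and the grasp point (between the pads) lies 11 mm behind it; z points along the fingers, y is the line along which they close (so a half turn about z gives the same grasp; the last joint's range is limited). The gripper opens to 88 mm and grips with 3 to 60 N. Pads are 18 mm wide; open, the fingers measure 123 mm over their backs; the gripper's body (75 mm by 187 mm) begins 45 mm behind the grasp point.
Start: joints at [1.24, 0.536, -0.004, 1.538, 0.003, 1.067, -0.071], TCP at [0.17, -0.627, 0.247] pointing down, gripper open.
Joint ranges: [-2.7, 2.7], [-0.37, 2.16], [-1.27, 1.26], [0.24, 2.4], [-1.31, 4.45], [0.19, 1.91], [-2.76, 2.76]. Speed limits (rad/s): [2.39, 2.39, 3.14, 3.14, 3.14, 3.14, 3.14].

## Interface

Orientations are given as a unit quaternion [x, y, z, w].
In Python, from bench import * gives the robot as it stands. The module is installed in compiled form; this text tells all that it offers.
- The arm moves only by the shell command python3 -m jog 'ROWS' [FORCE]. ROWS is JSON, one flat list of numbers, 7 for each row, row after row: the shift along the tool's x, y, z scaled (see below), then the turn, a rotation vector about the tool's x, y, z scaled (see below), then the opening, from -1 (shut) to 1 (fully open). A call has 1 to 12 rows; each row is the pose to reach, as a shift and turn from the pose commanded when the call began, along the tool's axes at that moment, turning the shorter way round; what a row does not reach only later rows make up. The controller multiplies each number of a shift by 0.6 m and each number of a turn by 360 degrees. A row lasts 1/12 s, in which the tool goes at most 41.7 mm and 7.16 degrees, less where a joint would pass 70% of its speed; a pose out of reach is approached as far as the arm can. A call with a number of a shift or a turn outside -1 to 1 is refused whole. A call with a gripper value outside its range is refused whole. The fingers move at their own pace and stop on an object; FORCE is the grip in N (left out, the last holds). Time passes only in rows, so rows that repeat a pose let the fingers close. It gives the time, the measured TCP pose, the force, the opening and the grip force at its end, in the units of the state.
- read_state(): the state, without advancing time (a new reading comes with each control period).
- get_image(name): name is "scene" or "top"; returns the picture (384x512x3 uint8, red, green, blue); there is no depth.
- get_calibration(name): a dict with "fx", "fy", "cx", "cy" (pixels), "rvec" (rotation vector, rad) and "tvec" (3), from world to camera coordinates, as OpenCV has them. Camera axes: x right, y down, z forward; pixel columns grow to the right and rows downward; lengths in m; the calibration is good to about 2 mm. A picture is of the moment at which its call begins. get_calibration takes no time and is no camera call.
- job_done(): hands the job in; it is judged then, once.
The state is a dict: "time": time; "joints": joint angles; "qvel": joint speeds; "joint_torque": joint torques, N m; "eef_pos": TCP position; "ee_rot": TCP orientation; "force": force on the tool from outside, world axes, zero at the start; "moment": the same for the moment, N m; "opening": finger opening in m; "finger_force": force on a finger pad.
Only numpy, scipy, OpenCV 4.12 (cv2) and the standard library are available. Lean on these libraries where they do the work, as an engineer would, in place of code of your own. Each camera call takes 0.05 s, during which the arm holds its last target. There are 200 camera calls.

## Working session

There is one attempt and no reset: what is moved stays moved. The work goes in short steps, Python scripts to look and compute and a shell command to move; the robot and the scene stay as the last step left them, time stands still between calls to the robot, and variables do not carry over. Pictures are saved under pics/ and viewed, at most 10 in all, crops included, and the job is handed in when it is done.

```bash
mkdir -p pics; python3 - <<'E'
from bench import *
import cv2
for n in("scene","top"):
    cv2.imwrite(f"pics/{n}0.png",cv2.resize(get_image(n)[:,:,::-1],(800,600),interpolation=cv2.INTER_CUBIC)); print(get_calibration(n))
print(read_state())
E
```

```text
{'fx': 477.3768266848029, 'fy': 477.3768266848029, 'cx': 251.44312069515522, 'cy': 188.7038092323588, 'rvec': array([ 1.86125734, -0.94111925,  0.61340013]), 'tvec': array([-0.45092846,  0.19716497,  0.79648022])}
{'fx': 361.19090563047973, 'fy': 361.19090563047973, 'cx': 253.07409789284017, 'cy': 192.00196663404517, 'rvec': array([ 2.10993235, -2.13565097,  0.18622183]), 'tvec': array([-0.20933003,  0.48877654,  0.85276636])}
{'time': 0.1, 'joints': array([ 1.23980162,  0.53706857, -0.00444107,  1.53872585,  0.00258817,
        1.06730947, -0.07122135]), 'qvel': array([-6.95508434e-05, -2.92681863e-03, -1.51879590e-03, -2.94698482e-03,
       -1.47551588e-03,  1.13573520e-03, -7.93509486e-04]), 'joint_torque': array([ 2.57017549e-03, -5.72072732e+01,  9.93687250e-01, -2.52224761e+01,
       -5.61896700e-02,  1.34558341e-02,  6.89245098e-05]), 'eef_pos': array([ 0.16997008, -0.6268435 ,  0.2459597 ]), 'ee_rot': array([ 9.91244906e-01,  1.32033973e-01, -1.48792534e-04, -7.37895596e-04]), 'force': array([-0.07405271, -0.84631188, -0.02536545]), 'moment': array([-0.00232712, -0.00709154,  0.00933804]), 'finger_force': 0.0, 'opening': 0.08823274425217546}
```

View pics/scene0.png

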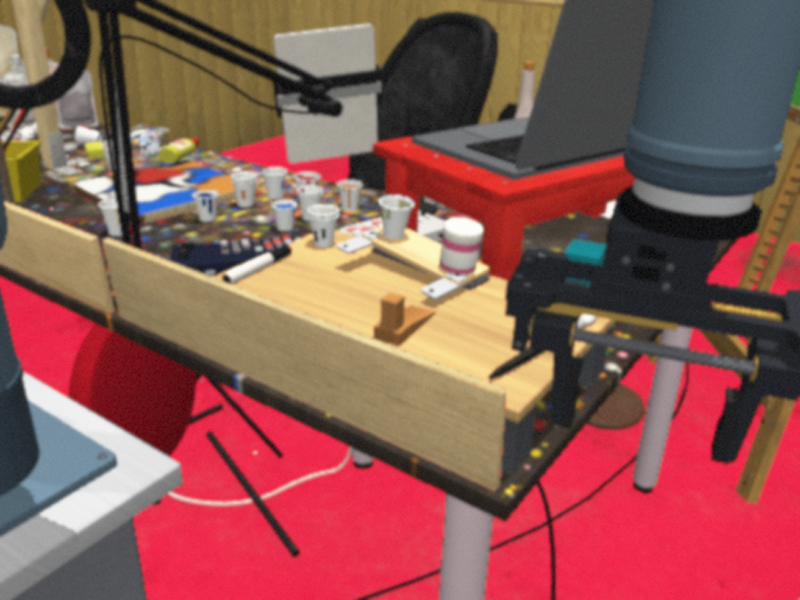

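View pics/top0.png

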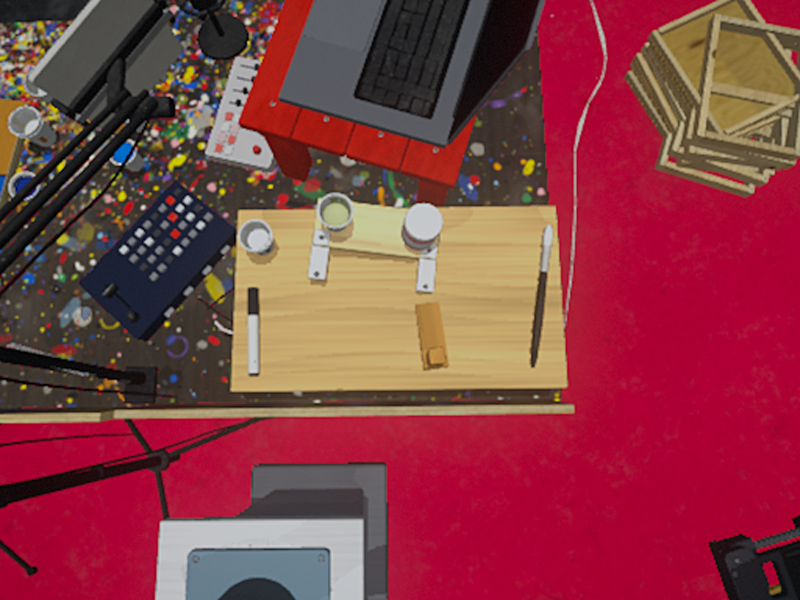

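Top view: jar is on the right end (422,225), so the right side is dropped. Wedge post is at (436,355) and its tip at (428,303), with the right arm's front end at (425,291). Marker, cup stack and brush are well clear of the path.

```bash
cat > h.py <<'E'
from bench import *
import cv2,numpy as np
def ray(n,uv):
    c=get_calibration(n);R=cv2.Rodrigues(c["rvec"])[0]
    d=R.T@np.array([(uv[0]-c["cx"])/c["fx"],(uv[1]-c["cy"])/c["fy"],1]);return -R.T@c["tvec"],d
def hit(n,uv,z):
    o,d=ray(n,uv);return (o+d*(z-o[2])/d[2])[:2]
def proj(n,P):
    c=get_calibration(n);return cv2.projectPoints(np.float64(P).reshape(-1,3),c["rvec"],c["tvec"],np.array([[c["fx"],0,c["cx"]],[0,c["fy"],c["cy"]],[0,0,1]]),None)[0].reshape(-1,2)
E
python3 - <<'E'
from h import *
np.set_printoptions(precision=4,suppress=True)
s=.64
for z in(0,.09):
    P=[hit("top",(u*s,v*s),z) for u,v in((237,209),(555,206),(567,388),(231,390))]
    print(z,P,[np.linalg.norm(P[i]-P[i-1]) for i in range(4)])
im=get_image("top"); hsv=cv2.cvtColor(im,cv2.COLOR_RGB2HSV)
print([hsv[int(v*s),int(u*s)] for u,v in((428,320),(436,355),(400,320),(437,340))])
c=im[180:245,180:300,::-1]; cv2.imwrite("pics/c1.png",cv2.resize(c,None,fx=6.5,fy=6.5,interpolation=cv2.INTER_CUBIC))
c=get_image("scene")[130:230,210:335,::-1]; cv2.imwrite("pics/c2.png",cv2.resize(c,None,fx=6,fy=6,interpolation=cv2.INTER_CUBIC))
E
```

```text
0 [array([0.6572, 0.0561]), array([ 0.6547, -0.4906]), array([ 0.346 , -0.4907]), array([0.3491, 0.0537])] [np.float64(0.30802950236008075), np.float64(0.5467414038107394), np.float64(0.3087106048452795), np.float64(0.5444089969085072)]
0.09 [array([0.6247, 0.0292]), array([ 0.6226, -0.4644]), array([ 0.3439, -0.4645]), array([0.3467, 0.027 ])] [np.float64(0.27807259017260727), np.float64(0.4935689508550227), np.float64(0.2786874531346973), np.float64(0.49146337842228216)]
[array([ 17, 161, 174], dtype=uint8), array([ 18, 164, 187], dtype=uint8), array([ 19, 115, 193], dtype=uint8), array([ 17, 161, 177], dtype=uint8)]
```

View pics/c1.png

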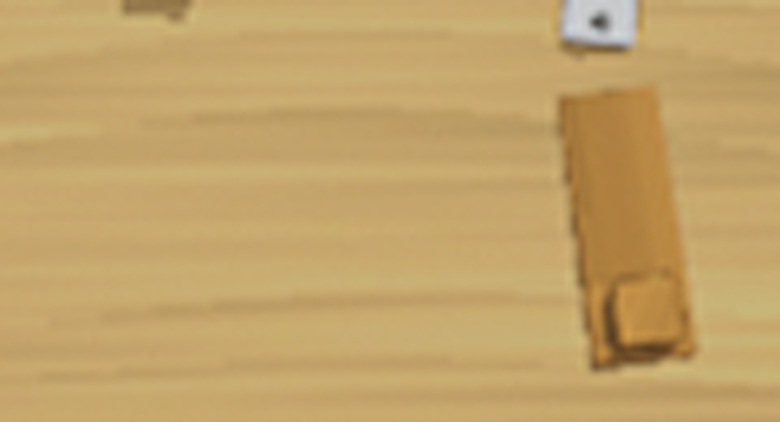

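View pics/c2.png

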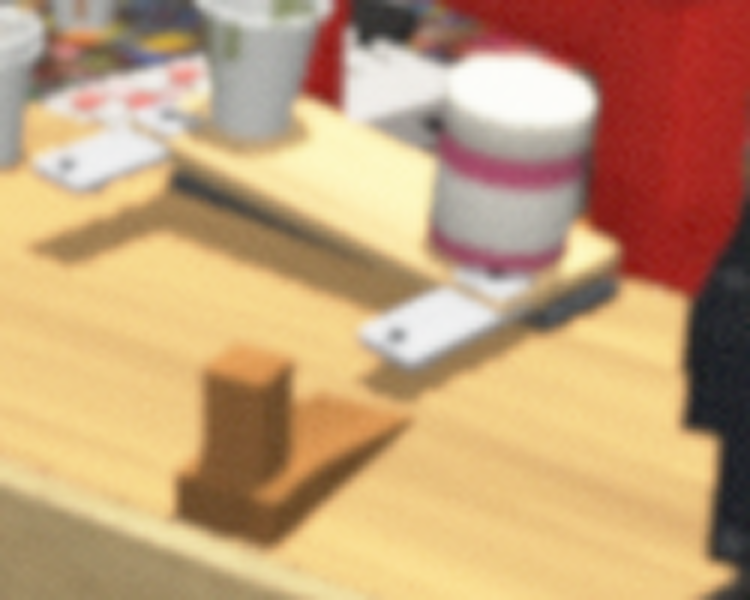

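Crop 1: post top centred near (645,311), tip edge (560,97)-(655,88), right arm front edge (562,42)-(635,48). Crop 2 confirms the right (jar) side is down.

```bash
python3 - <<'E'
from h import *
np.set_printoptions(precision=4,suppress=True)
im=get_image("top"); hsv=cv2.cvtColor(im,cv2.COLOR_RGB2HSV)
m=cv2.inRange(hsv,(8,140,60),(24,255,255)); m[:185]=0;m[240:]=0;m[:,:255]=0;m[:,300:]=0
k=max(cv2.findContours(m,0,1)[0],key=cv2.contourArea); r=cv2.minAreaRect(k); print("wedge",r, [hit("top",p,.095) for p in cv2.boxPoints(r)])
f=lambda u,v:((u+.5)/6.5-.5+180,(v+.5)/6.5-.5+180)
post=np.mean([hit("top",f(*p),.145) for p in((612,285),(668,272),(682,340),(618,350))],0)
tip=np.mean([hit("top",f(*p),.093) for p in((559,97),(657,88))],0)
heel=np.mean([hit("top",f(*p),z) for p,z in(((593,370),.09),((692,355),.107))],0)
print("post",post,"tip",tip,"heel",heel,np.linalg.norm(tip-post),"yaw",np.degrees(np.arctan2(*(tip-post)[::-1])),np.degrees(np.arctan2(*(tip-heel)[::-1])))
w=((hsv[:,:,1]<60)&(hsv[:,:,2]>130)).astype(np.uint8)*255
for nm,(a,b,c,d),z in(("R",(155,190,262,282),.112),("L",(155,182,192,212),.128)):
    q=np.zeros_like(w);q[a:b,c:d]=w[a:b,c:d]
    k=max(cv2.findContours(q,0,1)[0],key=cv2.contourArea);r=cv2.minAreaRect(k)
    print(nm,r,[hit("top",p,z) for p in cv2.boxPoints(r)])
    # scene cross-check of the post
# post in scene: crop2 top-face corners
g=lambda u,v:((u+.5)/6-.5+210,(v+.5)/6-.5+130)
print("post scene",np.mean([hit("scene",g(*p),.145) for p in((203,365),(245,345),(293,358),(255,385))],0))
print("Rfront scene",[hit("scene",g(*p),.112) for p in((362,332),(408,362))])
E
```

```text
wedge ((275.7699890136719, 214.38998413085938), (42.00214385986328, 15.839193344116211), 81.8698959350586) [array([ 0.47  , -0.2432]), array([ 0.4748, -0.2799]), array([ 0.378 , -0.2911]), array([ 0.3733, -0.2551])]
post [ 0.3889 -0.2705] tip [ 0.4722 -0.2624] heel [ 0.375 -0.272] 0.08367650111182638 yaw 5.53722272182514 5.622359856316905
R ((272.73358154296875, 170.93031311035156), (11.407504081726074, 30.8726863861084), 5.19442892074585) [array([ 0.4878, -0.2447]), array([ 0.5608, -0.2525]), array([ 0.558 , -0.2789]), array([ 0.485 , -0.2707])]
L ((203.4539031982422, 166.36924743652344), (11.659265518188477, 24.1867733001709), 7.125016689300537) [array([ 0.5054, -0.0873]), array([ 0.5617, -0.0932]), array([ 0.5579, -0.1198]), array([ 0.5017, -0.1135])]
post scene [ 0.3951 -0.2672]
Rfront scene [array([ 0.4929, -0.2458]), array([ 0.4832, -0.2708])]
```

```bash
python3 -m jog '[0.02,-0.019,0,0,0,0.001,1, 0.061,-0.057,0,0,0,0.003,1, 0.102,-0.096,0,0,0,0.005,1, 0.15,-0.14,0.01,0,0,0.008,1, 0.2,-0.19,0.02,0,0,0.011,1, 0.25,-0.235,0.025,0,0,0.013,1, 0.3,-0.28,0.03,0,0,0.016,1, 0.35,-0.328,0.035,0,0,0.018,1, 0.4,-0.375,0.04,0,0,0.021,1, 0.45,-0.42,0.045,0,0,0.024,1, 0.49,-0.46,0.05,0,0,0.0267,1, 0.5115,-0.479,0.05,0,0,0.0267,1]' 20
cat > st.py <<'E'
from h import *
from scipy.spatial.transform import Rotation as R
import sys
np.set_printoptions(precision=4,suppress=True)
s=read_state(); M=R.from_quat(s["ee_rot"])
print(s["time"],s["eef_pos"],"yaw",np.degrees(np.arctan2(*M.as_matrix()[:2,0][::-1])),"tilt z",M.as_matrix()[:,2],s["force"],s["opening"],s["finger_force"],s["joints"])
if len(sys.argv)>1:
    t=np.array(list(map(float,sys.argv[1:4]))); print("shift units",M.inv().apply(t-s["eef_pos"])/.6)
    y=float(sys.argv[4]); print("turn units",(M.inv()*R.from_euler("ZX",[y,180],degrees=True)).as_rotvec(degrees=True)/360)
E
python3 st.py .391 -.2695 .120 5.6
```

```text
time: 1.25
eef_pos: [0.3929, -0.2651, 0.2164]
ee_rot: [0.999, 0.051, 0.0, -0.001]
force: [0.5, 0.2, 0.7]
opening: 0.0881
finger_force: 0.0
1.25 [ 0.3929 -0.2651  0.2164] yaw 5.8146897120480565 tilt z [ 0.0002  0.0017 -1.    ] [0.4581 0.1867 0.7209] 0.08813287446501726 0.0 [ 0.6191  0.285  -0.1404  2.0127  0.0503  0.8479 -1.0183]
shift units [-0.004   0.0073  0.1606]
turn units [-0.0003 -0.0001  0.0006]
```

```bash
python3 -m jog '[-0.002,0.004,0.03,0,0,0,1, -0.004,0.007,0.07,0,0,0,1, -0.004,0.007,0.11,0,0,0,1, -0.004,0.007,0.14,0,0,0,1, -0.004,0.007,0.155,0,0,0,1, -0.004,0.007,0.16,0,0,0,1, -0.004,0.007,0.16,0,0,0,1, -0.004,0.007,0.16,0,0,0,1]' 20
python3 st.py .391 -.2695 .120 5.6; python3 - <<'E'
from h import *
c=get_image("scene")[110:250,190:370,::-1]; cv2.imwrite("pics/c3.png",cv2.resize(c,None,fx=4,fy=4,interpolation=cv2.INTER_CUBIC))
E
```

```text
time: 1.92
eef_pos: [0.3897, -0.2744, 0.1215]
ee_rot: [0.999, 0.048, 0.001, 0.0]
force: [0.3, -0.3, 0.2]
opening: 0.088
finger_force: 0.0
1.9167 [ 0.3897 -0.2744  0.1215] yaw 5.557086206842529 tilt z [ 0.0011 -0.0007 -1.    ] [ 0.3492 -0.2746  0.1536] 0.08799484050718835 0.0 [ 0.6168  0.4439 -0.1189  2.0759  0.0873  0.625  -1.0353]
shift units [ 0.003  -0.0079  0.0025]
turn units [ 0.0001 -0.0002 -0.0001]
```

View pics/c3.png

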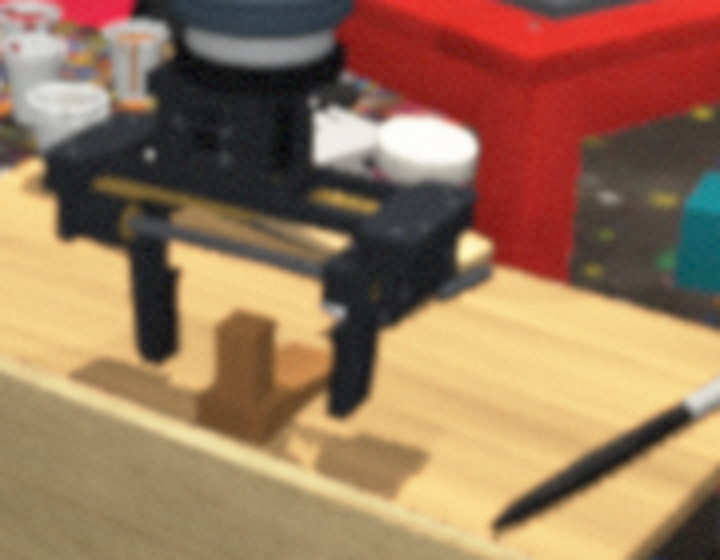

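The fingers (tips at (157,355) and (345,410)) straddle the post at (245,360), roughly centred. I'll nudge over and close.

```bash
python3 -m jog '[0.002,-0.006,0.002,0,0,0,1, 0.002,-0.006,0.002,0,0,0,0, 0.002,-0.006,0.002,0,0,0,-0.3, 0.002,-0.006,0.002,0,0,0,-0.4, 0.002,-0.006,0.002,0,0,0,-0.5,0.002,-0.006,0.002,0,0,0,-1, 0.002,-0.006,0.002,0,0,0,-1, 0.002,-0.006,0.002,0,0,0,-1, 0.002,-0.006,0.002,0,0,0,-1, 0.002,-0.006,0.002,0,0,0,-1]' 20
python3 st.py .4577 -.2546 .120 -6.2;  python3 - <<'E'
from h import *
c=get_image("scene")[110:250,190:370,::-1]; cv2.imwrite("pics/c4.png",cv2.resize(c,None,fx=4,fy=4,interpolation=cv2.INTER_CUBIC))
E
```

```text
time: 2.8
eef_pos: [0.3899, -0.2703, 0.1195]
ee_rot: [0.999, 0.049, -0.0, -0.0]
force: [-0.5, -0.0, 0.5]
opening: 0.0301
finger_force: 0.0
2.8 [ 0.3899 -0.2703  0.1195] yaw 5.56111536226408 tilt z [-0.0001  0.     -1.    ] [-0.4832 -0.0162  0.4572] 0.030059947591189757 0.0 [ 0.6093  0.4454 -0.1191  2.081   0.0883  0.6199 -1.044 ]
shift units [ 0.115  -0.0152 -0.0009]
turn units [-0.      0.      0.0327]
```

View pics/c4.png

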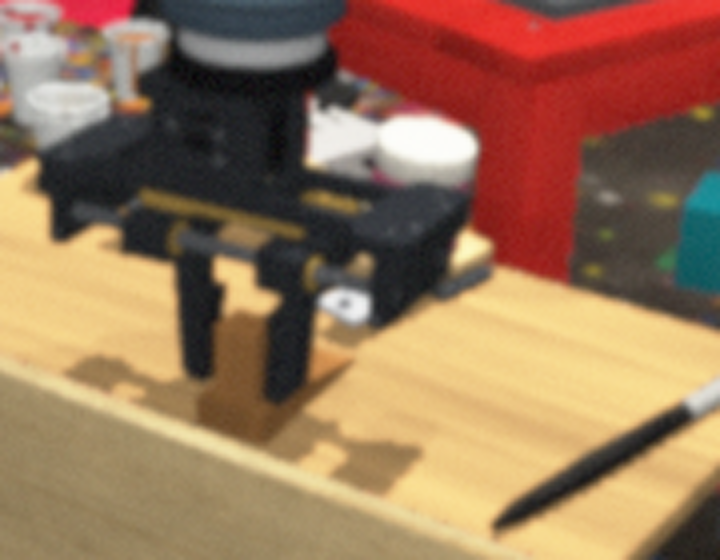

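Fingers are centred round the post and still closing (opening 30 mm). I'll finish the grip.

```bash
python3 -m jog '[0,0,0,0,0,0,-1,0,0,0,0,0,0,-1,0,0,0,0,0,0,-1,0,0,0,0,0,0,-1,0,0,0,0,0,0,-1,0,0,0,0,0,0,-1,0,0,0,0,0,0,-1]' 25
python3 st.py .4577 -.2546 .120 -6.2
```

```text
time: 3.43
eef_pos: [0.3899, -0.2704, 0.1195]
ee_rot: [0.999, 0.049, -0.0, 0.0]
force: [-0.4, 0.1, -0.2]
opening: 0.0215
finger_force: 25.0
3.4333 [ 0.3899 -0.2704  0.1195] yaw 5.562893794208379 tilt z [-0.0001 -0.     -1.    ] [-0.4295  0.0948 -0.1645] 0.021520538156140127 24.95404955931008 [ 0.6093  0.4454 -0.1191  2.081   0.0883  0.6199 -1.044 ]
shift units [ 0.115  -0.0152 -0.0009]
turn units [0.     0.     0.0327]
```

```bash
python3 -m jog '[0.002,-0.006,0,0,0,0.005,-1,0.004,-0.012,0,0,0,0.011,-1,0.006,-0.018,0,0,0,0.016,-1,0.008,-0.024,0,0,0,0.022,-1,0.010,-0.03,0,0,0,0.027,-1,0.012,-0.0367,0,0,0,0.0327,-1,0.012,-0.0367,0,0,0,0.0327,-1,0.012,-0.0367,0,0,0,0.0327,-1]' 25
python3 st.py .4577 -.2546 .1195 -6.2;  python3 - <<'E'
from h import *
im=get_image("top")
c=im[140:245,200:320,::-1]; cv2.imwrite("pics/c5.png",cv2.resize(c,None,fx=5.5,fy=5.5,interpolation=cv2.INTER_CUBIC))
E
```

```text
time: 4.1
eef_pos: [0.395, -0.2474, 0.1195]
ee_rot: [0.999, -0.053, -0.0, -0.0]
force: [0.2, 0.5, 0.5]
opening: 0.0216
finger_force: 25.0
4.1 [ 0.395  -0.2474  0.1195] yaw -6.116902211585753 tilt z [-0.0002  0.0002 -1.    ] [0.1941 0.4865 0.4688] 0.021575373637966706 24.954970981925726 [ 0.5218  0.4325 -0.071   2.1033  0.0519  0.6076 -1.2629]
shift units [ 0.1051  0.0007 -0.    ]
turn units [-0.      0.      0.0002]
```

View pics/c5.png

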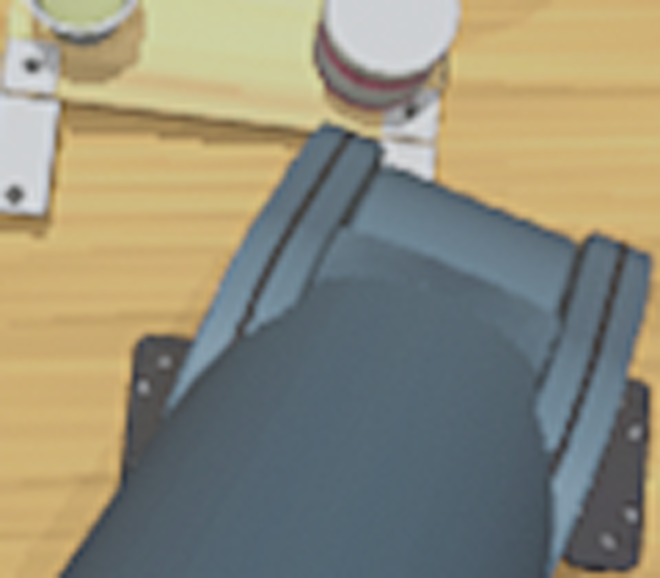

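The forearm hides the wedge from above here, but the pose is as planned. Now pushing in to just short of contact, then slowly on.

```bash
python3 -m jog '[0.005,0,0,0,0,0,-1,0.012,0,0,0,0,0,-1,0.019,0,0,0,0,0,-1,0.026,0,0,0,0,0,-1,0.033,0,0,0,0,0,-1,0.04,0,0,0,0,0,-1,0.047,0,0,0,0,0,-1,0.054,0,0,0,0,0,-1,0.06,0,0,0,0,0,-1,0.065,0,0,0,0,0,-1,0.068,0,0,0,0,0,-1,0.07,0,0,0,0,0,-1]' 25
python3 st.py .4577 -.2546 .1195 -6.2;  python3 - <<'E'
from h import *
c=get_image("scene")[100:230,210:360,::-1]; cv2.imwrite("pics/c6.png",cv2.resize(c,None,fx=4.6,fy=4.6,interpolation=cv2.INTER_CUBIC))
E
```

```text
time: 5.15
eef_pos: [0.4369, -0.2522, 0.1195]
ee_rot: [0.999, -0.054, -0.0, -0.0]
force: [-2.4, -0.2, 4.0]
opening: 0.0218
finger_force: 25.0
5.15 [ 0.4369 -0.2522  0.1195] yaw -6.199287552909656 tilt z [-0.0003  0.0001 -1.    ] [-2.4161 -0.1659  4.0019] 0.02178244118469607 24.95427000336349 [ 0.4894  0.4831 -0.0686  2.0097  0.0527  0.6507 -1.2923]
shift units [ 0.0349  0.0002 -0.0001]
turn units [-0.  0.  0.]
```

View pics/c6.png

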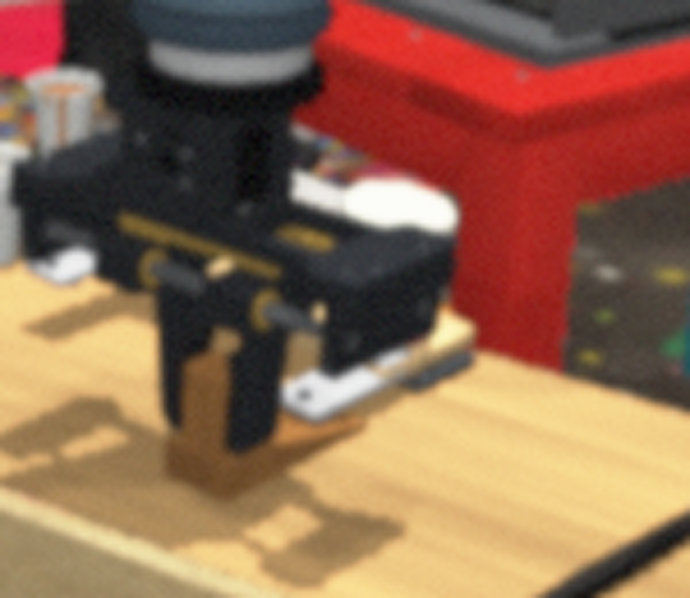

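Scene crop: the wedge's ramp is under the right arm, whose dot at about (303,395) maps to its starting pixel, so no visible lift yet. I'll step on, tracking the dot's rise.

```bash
cat > lift.py <<'E'
from h import *
np.set_printoptions(precision=3,suppress=True)
f=lambda im:cv2.cvtColor(im,cv2.COLOR_BGR2GRAY).astype(np.float32)
a=f(cv2.resize(cv2.imread("pics/scene0.png"),(512,384),interpolation=cv2.INTER_AREA))
b=np.mean([f(get_image("scene")[:,:,::-1]) for _ in range(3)],0).astype(np.float32)
def sh(u,v,h):
    k=6
    A,B=[cv2.resize(x[v-h-8:v+h+8,u-h-8:u+h+8],None,fx=k,fy=k,interpolation=cv2.INTER_CUBIC) for x in(a,b)]
    T=A[48:-48,48:-48]; r=cv2.matchTemplate(B,T,cv2.TM_CCOEFF_NORMED); _,m,_,p=cv2.minMaxLoc(r); return (p[0]-48)/k,(p[1]-48)/k,m
nR=np.array([.4935,-.2585,.112]);p=proj("scene",[nR,nR+[0,0,.005]]);print("px per 5mm",p[1]-p[0])
print("R dot",sh(276,186,6),"static brush",sh(320,238,6),"static riser corner",sh(325,262,8))
E
python3 lift.py
python3 -m jog '[0.003,0,0,0,0,0,-1,0.006,0,0,0,0,0,-1,0.009,0,0,0,0,0,-1,0.012,0,0,0,0,0,-1,0.015,0,0,0,0,0,-1,0.018,0,0,0,0,0,-1,0.02,0,0,0,0,0,-1,0.02,0,0,0,0,0,-1]' 25
python3 lift.py
```

```text
px per 5mm [ 0.108 -2.2  ]
R dot (0.6666666666666666, 0.3333333333333333, 0.656379759311676) static brush (0.0, 0.0, 0.9997323155403137) static riser corner (0.0, 0.0, 0.9994506239891052)
time: 6.02
eef_pos: [0.446, -0.2536, 0.1195]
ee_rot: [0.998, -0.055, -0.003, -0.0]
force: [-10.9, 1.7, 10.9]
opening: 0.0218
finger_force: 25.0
px per 5mm [ 0.108 -2.2  ]
R dot (-1.5, 0.0, 0.4908185303211212) static brush (0.0, 0.0, 0.9996801018714905) static riser corner (0.0, 0.0, 0.999453067779541)
```

```bash
python3 st.py .4577 -.2546 .1195 -6.2;  python3 - <<'E'
from h import *
print(read_state()["moment"])
c=get_image("scene")[130:220,225:345,::-1]; cv2.imwrite("pics/c7.png",cv2.resize(c,None,fx=6.5,fy=6.5,interpolation=cv2.INTER_CUBIC))
E
```

```text
6.1667 [ 0.446  -0.2535  0.1195] yaw -6.272479107650148 tilt z [-0.0052  0.0011 -1.    ] [-10.2738   1.6676  11.5226] 0.02163715477875604 24.977938975207508 [ 0.4816  0.4964 -0.0667  1.9847  0.0532  0.6673 -1.2994]
shift units [ 0.0196 -0.0004 -0.0001]
turn units [-0.0001  0.0008 -0.0002]
[ 0.3630107   2.01633819 -0.04207565]
```

View pics/c7.png

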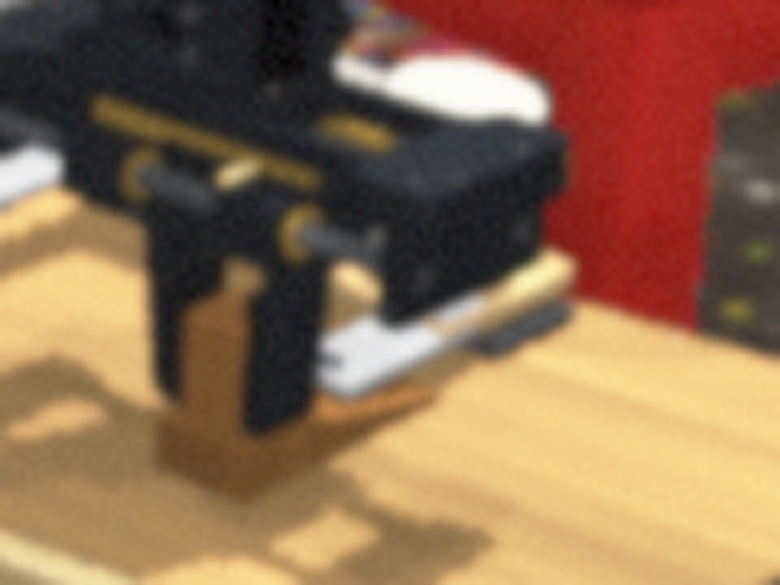

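The crop shows the ramp well under the arm and the board's end corner (575,255) slightly up. I'll measure that from visible vertical edges: the lid top and the board end.

```bash
cat > lift.py <<'E'
from h import *
from scipy.ndimage import map_coordinates
np.set_printoptions(precision=2,suppress=True)
a=cv2.resize(cv2.imread("pics/scene0.png"),(512,384),interpolation=cv2.INTER_AREA).astype(float)
b=np.mean([get_image("scene")[:,:,::-1] for _ in range(3)],0)
def sh(u0,u1,v0,v1):
    # vertical+horizontal shift minimising SSD, best over a fine grid
    U,V=np.meshgrid(np.arange(u0,u1),np.arange(v0,v1)); best=min((sum(np.mean((map_coordinates(b[:,:,c],[V+dv,U+du],order=1)-a[V,U,c])**2) for c in range(3)),dv,du) for dv in np.arange(-5,3,.1) for du in np.arange(-1,1.1,.25))
    return np.array(best)
print("(ssd,dv,du) boardend",sh(308,316,165,174),"lid",sh(301,309,137,146),"cornerR",sh(280,290,183,191),"static base",sh(304,312,178,184),"px/mm .44")
E
python3 lift.py; python3 - <<'E'
import sys;sys.path.insert(0,'.')
from h import *
print(read_state()["force"],read_state()["eef_pos"])
E
```

```text
(ssd,dv,du) boardend [566.82  -0.     0.5 ] lid [18.39 -0.2   0.  ] cornerR [197.22  -0.8    0.5 ] static base [15.37 -0.1   0.25] px/mm .44
[-10.06594532   1.37253813  12.43495589] [ 0.44600937 -0.25352197  0.11946184]
```

```bash
python3 -m jog '[0,0,-0.0005,0,0.0006,0,-1,0,0,-0.0008,0,0.001,0,-1,0,0,-0.0008,0,0.001,0,-1,0.002,0,-0.0008,0,0.001,0,-1,0.004,0,-0.0008,0,0.001,0,-1,0.006,0,-0.0008,0,0.001,0,-1,0.008,0,-0.0008,0,0.001,0,-1,0.01,0,-0.0008,0,0.001,0,-1,0.01,0,-0.0008,0,0.001,0,-1]' 30
python3 lift.py;python3 st.py .4577 -.2546 .1195 -6.2
```

```text
time: 7.12
eef_pos: [0.4552, -0.2541, 0.1198]
ee_rot: [0.999, -0.054, 0.003, 0.0]
force: [-0.8, 0.0, -3.1]
opening: 0.0217
finger_force: 30.0
(ssd,dv,du) boardend [2431.33   -0.5     0.75] lid [113.75  -1.2   -0.75] cornerR [326.37  -1.4   -0.75] static base [210.66  -0.1    0.25] px/mm .44
7.2667 [ 0.4552 -0.2541  0.1201] yaw -6.188290448471362 tilt z [ 0.0072 -0.0008 -1.    ] [-1.2564 -0.0903 -3.8767] 0.021779161245183448 29.97819670010358 [ 0.4794  0.5016 -0.0696  1.9728  0.0508  0.6619 -1.3003]
shift units [0.0042 0.0004 0.001 ]
turn units [-0.     -0.0011  0.    ]
```

```bash
python3 -m jog '[0.002,0,0,0,-0.0002,0,-1,0.003,0,0.0002,0,-0.0004,0,-1,0.004,0,0.0005,0,-0.0008,0,-1,0.004,0,0.0006,0,-0.0009,0,-1,0.004,0,0.0006,0,-0.0009,0,-1,0.004,0,0.0006,0,-0.0009,0,-1]' 30
python3 lift.py;python3 st.py .4577 -.2546 .1195 -6.2
python3 - <<'E'
from h import *
c=get_image("scene")[110:220,185:345,::-1]; cv2.imwrite("pics/c8.png",cv2.resize(c,None,fx=5,fy=5,interpolation=cv2.INTER_CUBIC))
E
```

```text
time: 7.77
eef_pos: [0.4573, -0.2545, 0.1197]
ee_rot: [0.999, -0.054, 0.001, 0.0]
force: [-0.6, 0.1, -3.7]
opening: 0.0222
finger_force: 30.0
(ssd,dv,du) boardend [2790.98   -0.3     0.5 ] lid [122.87  -1.3   -1.  ] cornerR [378.48  -1.5   -0.5 ] static base [187.15  -0.1    0.25] px/mm .44
7.9167 [ 0.4572 -0.2545  0.1197] yaw -6.207261432925533 tilt z [ 0.001  -0.0002 -1.    ] [-0.4706  0.515  -3.6939] 0.021602742658880163 29.977787788957357 [ 0.4755  0.5072 -0.0676  1.9636  0.0525  0.6714 -1.3038]
shift units [0.0008 0.     0.0003]
turn units [ 0.     -0.0002 -0.    ]
```

View pics/c8.png

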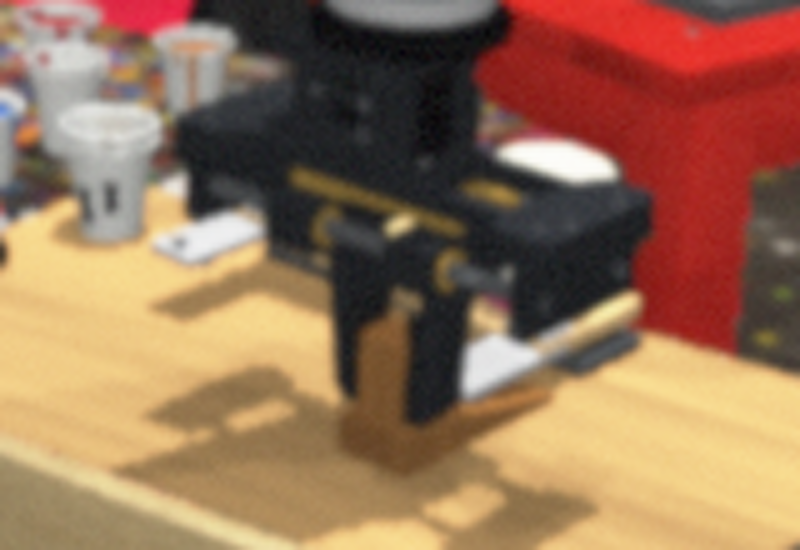

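Jar still stands and the left arm (dot at (180,243)) is about 1.4 px lower than at the start, roughly 3 mm. Force z of -3.7 N means the gripper carries the wedge, so I'll set it down flat.

```bash
cat >> lift.py <<'E'
L=np.array([.51,-.1,.128]); p=proj("scene",[L,L+[0,0,-.001]]); print("L arm",sh(215,229,152,162),"px per mm",p[1]-p[0])
E
python3 -m jog '[0,0,0.0003,0,0,0,-1,0,0,0.0006,0,0,0,-1,0,0,0.0008,0,0,0,-1,0,0,0.0008,0,0,0,-1,0,0,0.0008,0,0,0,-1]' 30
python3 lift.py;python3 st.py .4577 -.2546 .1195 -6.2
```

```text
time: 8.38
eef_pos: [0.4571, -0.2545, 0.1195]
ee_rot: [0.999, -0.054, 0.0, 0.0]
force: [-3.1, 1.1, 3.3]
opening: 0.0217
finger_force: 30.0
(ssd,dv,du) boardend [3176.56   -0.2     0.75] lid [121.9   -1.2   -0.75] cornerR [369.13  -1.4   -0.5 ] static base [183.73  -0.1    0.25] px/mm .44
L arm [918.     1.9   -0.25] px per mm [0.   0.41]
8.5333 [ 0.4572 -0.2545  0.1195] yaw -6.208780575859402 tilt z [ 0.0009 -0.0002 -1.    ] [-3.0173  1.152   4.5186] 0.021648816014247594 29.9790305737406 [ 0.4755  0.5075 -0.0676  1.9638  0.0525  0.671  -1.3039]
shift units [ 0.0009  0.     -0.    ]
turn units [ 0.     -0.0001 -0.    ]
```

```bash
python3 -c "
from bench import *
print(job_done())"
```

```text
the job is handed in; nothing more can be done
None
```

I handed the job in with the gripped wedge flat on the riser under the right nose: the jar side is about 3–4.5 mm off its rest by camera and geometry estimate, still below the left side, with the jar still on the board; the wedge rode slightly clear of the riser for about a second late in the push before I set it down, and the final view of the pot was blocked by the gripper.

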